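# Press the tea tin's lid home

## Robot

A 6-joint arm with a two-finger parallel gripper is mounted at the origin on a cart in front of the work surface, level with it; the furniture and walls round the work are solid. World frame = base frame: x ahead of the robot, y to its left, z up, the work surface at z = 0. Lengths are in m, angles in rad, forces in N, time in s.
With the tool pointing down it reaches from about 0.35 to 0.95 m from the base axis. Payload 17.4 kg.
Tool frame: the origin (TCP) lies midway between the tips of the shut fingers; the grasp point (between the pads) lies 19 mm behind it; x points along the fingers, y is the direction in which the jaws open and shut, and the axes are right-handed (so a half turn about x gives the same grasp; the last joint's range is limited). The gripper opens to 93 mm and grips with 3 to 60 N. Pads are 15 mm wide; open, the fingers measure 128 mm over their backs; the gripper's body (75 mm by 188 mm) begins 65 mm behind the grasp point.
Start: joints at [1.099, 0.116, 1.442, -0, 1.584, -0.038], TCP at [0.284, 0.612, 0.219] pointing down, gripper open.
Joint ranges: [-2.83, 2.83], [-0.83, 2.19], [0.07, 2.5], [-1.14, 4.28], [0.01, 3], [-2.97, 2.97]. Speed limits (rad/s): [1.89, 1.89, 2.22, 3.14, 3.14, 3.14].

## Interface

Orientations are given as a rotation vector (axis times angle).
In Python, from station import ctrl gives the robot as it stands.
- The arm moves only by the tool apply_moves, never from a script. Its argument "steps" is a list of rows, each a list of 7 numbers: the closure, from -1 (fully open) to 1 (shut), then the shift along the world's x, y, z in cm, then the turn, a rotation vector about the world's x, y, z in rad. In form: [[hand, tx, ty, tz, rx, ry, rz], ...]. A call has 1 to 20 rows; each row is the pose to reach, as a shift and turn from the pose commanded when the call began; what a row does not reach only later rows make up. A row lasts 1/12 s, in which the tool goes at most 41.7 mm and 7.16 degrees, less where a joint would pass 70% of its speed; a pose out of reach is approached as far as the arm can. A call with a gripper value outside its range is refused whole. The fingers move at their own pace and stop on an object; the grip force is fixed at half the most. Time passes only in rows, so rows that repeat a pose let the fingers close. It gives the time, the measured TCP pose, the force and the opening at its end, in the units of the state.
- ctrl.get_obs(): the state, without advancing time (a new reading comes with each control period).
- ctrl.camera(name): name is "scene" or "top" or "wrist"; returns a dict with "pixels" (480x640x3 uint8, blue, green, red), "intrinsics" (3x3 intrinsics, pixels), "pose" (4x4, takes a point from camera to world coordinates). Camera axes: x right, y up, looking along -z (the intrinsics and any distortion apply to the point x, -y, -z); pixel columns grow to the right and rows downward; lengths in m; the calibration is good to about 2 mm. A picture is of the moment at which its call begins. There is no depth.
- ctrl.finish_job(): hands the job in, once; it reports no verdict.
Trained networks look in the newest picture that a camera, given by its name, has taken for a name from the list of things; names that differ only in an ending like _2 or _b are one class to them, and where a whole thing is asked for, a point or a joint stands for the part that bears it (a point fixed in the world has none). Each returns a list of dicts, best first, with "score" (0 to 1); they miss things now and then, are a little off and sometimes report something else, mostly with a low value. They report only what shows in the picture. A call takes as long as a camera call. They do not tell look-alikes from the thing itself.
- ctrl.silhouettes(camera, query): "mask" (480x640 bool, what is visible of it) and "at" ([column, row] in pixels, amid what is visible of it).
- ctrl.place_of(camera, query): "at" ([column, row] in pixels: a listed point, or the origin of a listed thing).
The state is a dict: "time_s": time; "joint_pos": joint angles; "qd": joint speeds; "joint_torque": joint torques, N m; "position": TCP position; "tcp_rot": TCP orientation; "contact_force": force on the tool from outside, world axes, zero at the start; "torque": the same for the moment, N m; "width": finger opening in m.
Only numpy, scipy, OpenCV 4.12 (cv2) and the standard library are available. Lean on these libraries where they do the work, as an engineer would, in place of code of your own. Each camera call takes 0.05 s, during which the arm holds its last target.

## Task

Two tea tins stand by the water taps and the lid of one of them has been left standing up. Press that lid gently down with your fingertips from above until it is fully home, then draw back. Do not grip, lift or shove the tin, and leave the other tin and everything else on the worktop untouched.

Things in the scene. Friction and masses are not known exactly. Their poses are not given: they have to be found in the camera images.
- tin_ajar: the tea tin to close: round, dark green lid and foot with a grey band between, 74 mm across, about 0.13 kg, standing loose and upright on the worktop (z = 0). Origin: centre of its underside, z up. Shut, it is 91 mm tall; at the start its lid stands 12 to 24 mm higher. A bottle shelf overhangs the back of the worktop: its front bar runs left to right at x = 0.61, z = 0.43 to 0.46, so keep hand and wrist in front of it and swing sideways close in to the robot.
- tin_ajar_lid (a joint): how far the lid of that tin stands up, in m: 0 = fully home, larger = higher; the lid slides straight up and down on the tin, needs only 1 to 2 N to move, stays where it is left and meets a firm stop at 0, where the force rises sharply (come down slowly, at about 20 mm/s, and stop as the force rises: the thin tin would dent above 60 N).
- ajar_lid_top (a point): centre of the flat upper face (74 mm across) of the lid to be pressed; it moves with the lid, z up, 91 mm above the worktop when the lid is home.
- tin_shut: the look-alike tea tin, 74 mm across and 91 mm tall, whose lid is already home; origin at the centre of its underside. Leave alone.
- tin_shut_lid (a joint): how far the lid of the look-alike tin stands up, in m; 0 = home, and it starts at 0.
- mug: plain white mug, body 80 mm across, 109 mm over the handle, 95 mm tall; origin under its centre. Leave alone.
- strainer: steel mesh tea strainer cup with a rim, 82 mm across, 61 mm tall; origin at the centre of its underside. Leave alone.
- spoon: steel teaspoon lying flat towards the back, 132 x 26 x 9 mm; origin under its middle. Leave alone.
- grey_cap: dark grey bottle cap lying flat, 69 mm across, 24 mm tall; origin at the centre of its underside. Leave alone.
- black_cap: black bottle cap lying flat, 57 mm across, 24 mm tall; origin at the centre of its underside. Leave alone.
Not all that is in view belongs to the job. What is shaped like the tin_ajar but red is not meant.

How it is judged:
At the end, for the whole second after the job is handed in: The lid that stood up is within 2 mm of fully home; its tin stands upright (within 0.05 rad), at rest, within 15 mm of where it stood; the other tin is still shut, and it and all other things are within 8 mm of where they were (value of joint each of tin_ajar_lid, tin_shut_lid below 0.002 m and distance of tin_ajar from where it was at the start of the episode below 0.015 m and angle between tin_ajar's own z axis and vertical below 0.05 rad and linear speed of tin_ajar below 0.02 m/s and distance of each of tin_shut, mug, strainer, spoon, grey_cap, black_cap from where it was at the start of the episode below 0.008 m); the robot touches nothing.
It fails at once if the lid was pressed or struck harder than 60 N (contact force between any of the fingers, the arm and tin_ajar above 60 N).
It fails at once if the tin was lifted off the worktop or its lid pulled up (tin 8 mm above the worktop, lid 30 mm above home) (value of joint tin_ajar_lid above 0.03 m or height (world z) of tin_ajar above 0.008 m).
It fails at once if the tin was tipped (0.2 rad) or shoved (20 mm) (angle between tin_ajar's own z axis and vertical above 0.2 rad or distance of tin_ajar from where it was at the start of the episode above 0.02 m).
It fails at once if the fingers reached down round the lid as for a grip instead of pressing on it from above (z of the grasp point in the frame of ajar_lid_top below 0.005 m and horizontal distance between the grasp point and ajar_lid_top below 0.06 m).
It fails at once if the robot touched the other tin or any other loose thing (contact force between any of the fingers, the arm and tin_shut above 0.5 N or contact force between any of the fingers, the arm and mug above 0.5 N or contact force between any of the fingers, the arm and strainer above 0.5 N or contact force between any of the fingers, the arm and spoon above 0.5 N or contact force between any of the fingers, the arm and grey_cap above 0.5 N or contact force between any of the fingers, the arm and black_cap above 0.5 N).
It also fails if it takes over 32 s, if anything falls off the work surface, if the arm or the gripper's body presses on something with over 40 N, if the wrist force passes 120 N, or if a joint passes its speed limit or range.

## Working session

There is one attempt and no reset: what is moved stays moved. The work goes in short steps, Python scripts to look and compute and a tool call to move; the robot and the scene stay as the last step left them, time stands still between calls to the robot, and variables do not carry over. Pictures are saved under pics/ and viewed, and the job is handed in when it is done.

Besides the shell and the picture viewer there is one more tool, called after "Emit:" as name([rows], argument=value, ...), one row to a line, values as JSON. apply_moves: Moves the arm, as the interface text tells. Its arguments: {"type":"object","properties":{"steps":{"type":"array","items":{"type":"array","items":{"type":"number"}}}},"required":["steps"]}

```bash
mkdir -p pics; cat > h.py <<'E'
from station import ctrl
import numpy as np, cv2
def snap(c,n):
    r=ctrl.camera(c); cv2.imwrite(f'pics/{n}.png',r['pixels']); return r
def ray(r,uv):
    K=r['intrinsics'];P=r['pose']
    d=np.linalg.inv(K)@[uv[0],uv[1],1]; d=np.array([d[0],-d[1],-d[2]])
    return P[:3,3],P[:3,:3]@d
def atz(r,uv,z):
    o,d=ray(r,uv); return o+d*(z-o[2])/d[2]
def proj(r,p):
    P=r['pose']; c=P[:3,:3].T@(np.array(p)-P[:3,3]); q=r['intrinsics']@[c[0],-c[1],-c[2]]; return q[:2]/q[2]
E
python3 - <<'E'
from h import *
np.set_printoptions(precision=4,suppress=True)
o=ctrl.get_obs(); print(o)
for c in ['scene','top','wrist']:
    r=snap(c,c+'0'); print(c,r['pose'],r['intrinsics'][0],r.keys())
    for q in ['tin_ajar','ajar_lid_top','tin_shut']:
        print(q,'place',[(np.round(d['at'],1),round(d['score'],2)) for d in ctrl.place_of(c,q)],'sil',[(np.round(d['at'],1),round(d['score'],2),d['mask'].sum()) for d in ctrl.silhouettes(c,q)])
E
```

```text
{'time_s': 0.0, 'joint_pos': array([ 1.0992,  0.1165,  1.4423, -0.    ,  1.584 , -0.0378]), 'qd': array([ 0.0003, -0.    ,  0.0016, -0.0011, -0.0021,  0.0001]), 'joint_torque': array([  0.0007, -72.1281, -62.2592,   0.078 ,   0.0239,  -0.0001]), 'position': array([0.2836, 0.6123, 0.2179]), 'tcp_rot': array([ 0.3394,  1.5441, -0.3411]), 'contact_force': array([-0.3173, -0.4243,  0.0644]), 'torque': array([ 0.0045, -0.034 , -0.0023]), 'width': 0.0928046936782616}
scene [[ 0.7694  0.2804 -0.5739 -0.4476]
 [-0.6387  0.3514 -0.6846 -1.1169]
 [ 0.0097  0.8933  0.4494  0.8494]
 [ 0.      0.      0.      1.    ]] [624.146    0.     319.8368] dict_keys(['pixels', 'intrinsics', 'pose'])
tin_ajar place [(array([280.6, 266.7]), 0.7), (array([244.6, 229.5]), 0.61)] sil [(array([278.3, 247.1]), 0.64, np.int64(1110)), (array([245.7, 216.5]), 0.57, np.int64(729)), (array([372.4, 297.3]), 0.35, np.int64(770))]
ajar_lid_top place [(array([242.1, 202.7]), 0.73), (array([280.4, 227.2]), 0.72)] sil [(array([278.9, 232.8]), 0.91, np.int64(393)), (array([245.2, 207. ]), 0.82, np.int64(287))]
tin_shut place
[... 610 characters left out ...]
9]), 0.58)] sil [(array([268.5, 254.9]), 0.91, np.int64(747)), (array([156.4, 233.2]), 0.57, np.int64(843))]
tin_shut place [(array([336.8, 247. ]), 0.85), (array([336.4, 206. ]), 0.37)] sil [(array([339.2, 244.6]), 0.88, np.int64(871)), (array([268. , 253.6]), 0.24, np.int64(792))]
wrist [[ 0.4209 -0.8659 -0.2702  0.2071]
 [ 0.9071  0.4015  0.1261  0.6466]
 [-0.0007 -0.2982  0.9545  0.3852]
 [ 0.      0.      0.      1.    ]] [346.6271   0.     319.4309] dict_keys(['pixels', 'intrinsics', 'pose'])
tin_ajar place [(array([282.9, 426.4]), 0.66)] sil [(array([278.1, 437.6]), 0.88, np.int64(2768))]
ajar_lid_top place [] sil [(array([271.4, 464.9]), 0.61, np.int64(660))]
tin_shut place [] sil []
```

View pics/scene0.png

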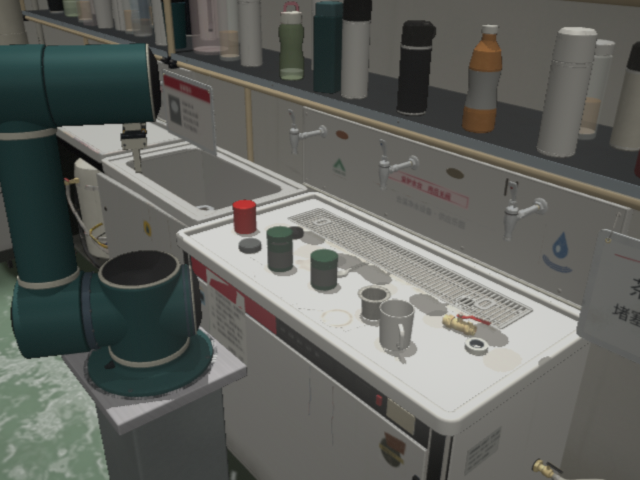

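View pics/top0.png

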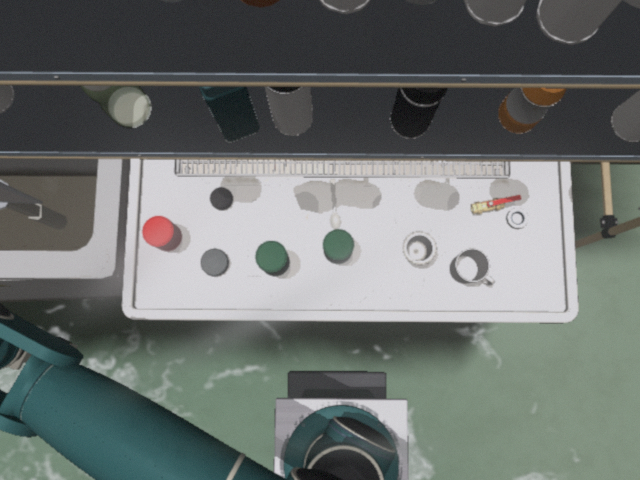

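View pics/wrist0.png

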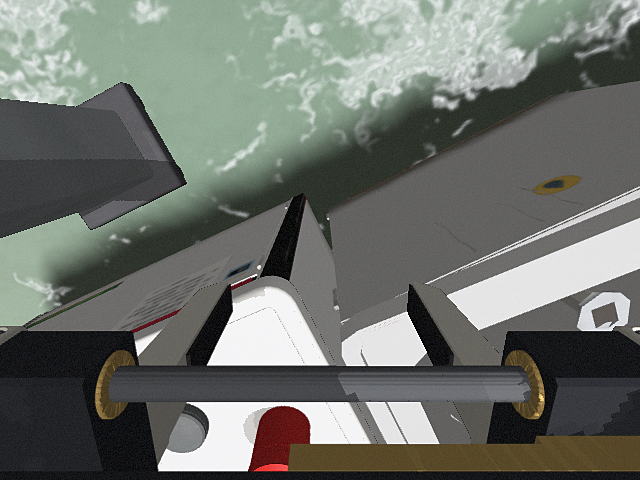

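The scene view has green tins at (280,248) and (324,270), with the red decoy at (245,217). In the top view the green tins are at (272,258) and (338,246). The left one looks taller in the scene view. I'll measure the heights.

```bash
python3 - <<'E'
from h import *
np.set_printoptions(precision=4,suppress=True)
s=snap('scene','s1'); t=snap('top','t1')
cv2.imwrite('pics/s1z.png',cv2.resize(s['pixels'][190:310,200:360],None,fx=5,fy=5,interpolation=cv2.INTER_CUBIC))
cv2.imwrite('pics/t1z.png',cv2.resize(t['pixels'][180:300,190:350],None,fx=5,fy=5,interpolation=cv2.INTER_CUBIC))
# dark green masks in both
def green(r,box):
    x0,y0,x1,y1=box; b,g,rr=[r['pixels'][...,i].astype(int) for i in range(3)]
    m=(g-rr>12)&(g<110); mm=np.zeros_like(m); mm[y0:y1,x0:x1]=m[y0:y1,x0:x1]
    ys,xs=np.nonzero(mm); return xs.min(),xs.max(),ys.min(),ys.max(),len(xs)
print('S left',green(s,(260,220,302,275)),'S right',green(s,(303,240,345,295)))
print('T left',green(t,(240,225,300,285)),'T right',green(t,(310,220,365,275)))
for c,r in (('scene',s),('top',t)):
  for q in ['tin_ajar','ajar_lid_top','tin_shut','grey_cap','mug','strainer','spoon','black_cap']:
    print(c,q,[(np.round(d['at'],1),round(d['score'],2),atz(r,d['at'],0.105 if 'lid' in q else 0)[:2]) for d in ctrl.place_of(c,q)])
E
```

```text
S left (np.int64(267), np.int64(292), np.int64(227), np.int64(237), 221) S right (np.int64(311), np.int64(337), np.int64(250), np.int64(266), 262)
T left (np.int64(256), np.int64(287), np.int64(242), np.int64(272), 163) T right (np.int64(324), np.int64(352), np.int64(230), np.int64(259), 87)
scene tin_ajar [(array([246.6, 229.6]), 0.82, array([0.5404, 0.4292])), (array([281.2, 263.6]), 0.79, array([0.4889, 0.173 ]))]
scene ajar_lid_top [(array([279.5, 232.3]), 0.81, array([0.4801, 0.166 ])), (array([241.3, 204.8]), 0.75, array([0.5062, 0.399 ]))]
scene tin_shut [(array([321.4, 281.9]), 0.67, array([0.5113, 0.0187]))]
scene grey_cap [(array([247.3, 248.9]), 0.72, array([0.4652, 0.3127]))]
scene mug [(array([392. , 346.1]), 0.84, array([ 0.4473, -0.3134]))]
scene strainer [(array([371.3, 310.4]), 0.95, array([ 0.5169, -0.1721]))]
scene spoon [(array([352.4, 268.2]), 0.56, array([0.6308, 0.0238]))]
scene black_cap [(array([292.7, 234.9]), 0.64, array([0.6322, 0.3054])), (array([321.3, 285.5]), 0.44, array([0.4985, 0.0038]))]
top tin_ajar [(array([168.7, 235.1]), 0.76, array([0.5447, 0.4351])), (array([274.6, 263. ]), 0.74, array([0.4762, 0.1671]))]
top ajar_lid_top [(array([153.3, 228.7]), 0.89, array([0.5425, 0.4434])), (array([269.4, 254. ]), 0.63, array([0.4849, 0.1701])), (array([468.9, 270.6]), 0.41, array([ 0.4498, -0.2925]))]
top tin_shut [(array([336.5, 250.2]), 0.8, array([0.5096, 0.0128]))]
top grey_cap [(array([213.9, 265.9]), 0.64, array([0.4677, 0.3184]))]
top mug [(array([469.5, 272.6]), 0.68, array([ 0.4559, -0.3185]))]
top strainer [(array([417.2, 249.3]), 0.89, array([ 0.5135, -0.1893]))]
top spoon [(array([336.8, 203.8]), 0.53, array([0.6284, 0.0127]))]
top black_cap [(array([221. , 197.8]), 0.96, array([0.6417, 0.3069]))]
```

View pics/s1z.png

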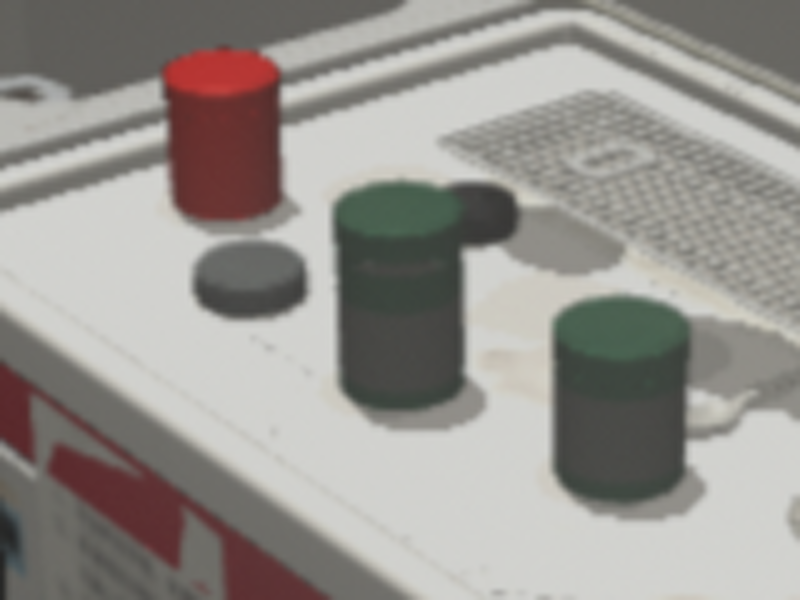

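View pics/t1z.png

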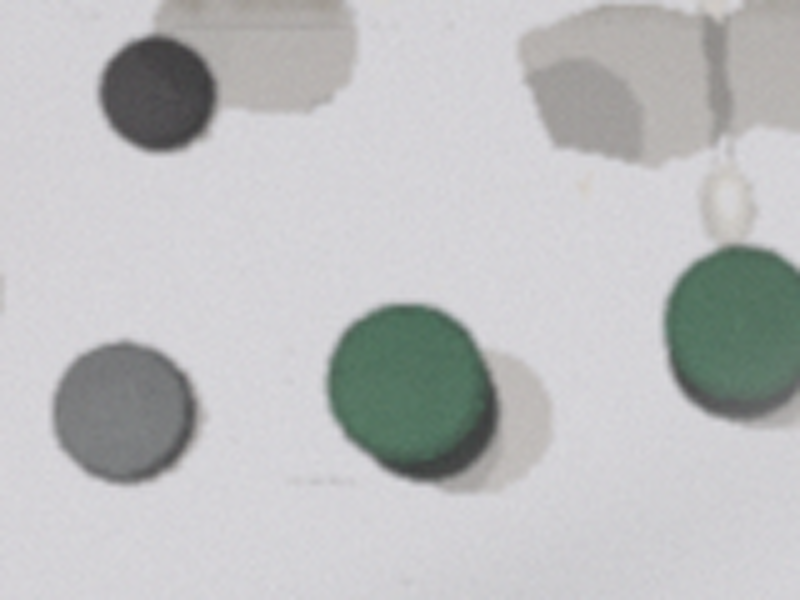

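The left tin at scene (280,248) is the open one: its lid skirt is taller and shows a seam. I'll triangulate the centre of the lid face using disc ellipse fits, and check the tool axes.

```bash
python3 - <<'E'
from h import *
from scipy.spatial.transform import Rotation as R
from scipy.optimize import least_squares
np.set_printoptions(precision=4,suppress=True)
s=snap('scene','s2'); t=snap('top','t2')
def disc(r,box):
    x0,y0,x1,y1=box; p=cv2.resize(r['pixels'][y0:y1,x0:x1],None,fx=4,fy=4,interpolation=cv2.INTER_CUBIC).astype(int)
    m=((p[...,1]-p[...,2]>15)&(p[...,1]>66)).astype(np.uint8)
    m=cv2.morphologyEx(m,cv2.MORPH_CLOSE,np.ones((9,9)));m=cv2.morphologyEx(m,cv2.MORPH_OPEN,np.ones((9,9)))
    c=max(cv2.findContours(m,0,2)[0],key=cv2.contourArea); e=cv2.fitEllipse(cv2.convexHull(c))
    print(e); return np.array(e[0])/4+[x0-.375,y0-.375]
for n,a,b in (('left',(260,220,302,275),(240,225,300,285)),('right',(303,240,345,295),(310,220,365,275))):
    u=disc(s,a);v=disc(t,b)
    f=lambda p:np.r_[proj(s,p)-u,proj(t,p)-v]
    k=least_squares(f,[.48,.1,.1]); print(n,u,v,k.x,k.fun)
o=ctrl.get_obs(); print(R.from_rotvec(o['tcp_rot']).as_matrix(),o['time_s'])
E
```

```text
((78.6602783203125, 48.496036529541016), (43.22594451904297, 99.43968963623047), 87.32328033447266)
((125.49992370605469, 126.09642028808594), (124.5336685180664, 125.44071197509766), 147.77586364746094)
left [279.2901 231.749 ] [271.     256.1491] [0.4796 0.1661 0.1068] [ 0.0314 -0.0024 -0.015   0.0214]
((84.15331268310547, 63.54334259033203), (49.69963073730469, 104.39105224609375), 90.53437042236328)
((112.3123779296875, 98.39128112792969), (119.27346801757812, 121.12055969238281), 51.15238952636719)
right [323.6633 255.5108] [337.7031 244.2228] [0.5121 0.0112 0.0842] [ 0.0941 -0.0123 -0.0502  0.0674]
[[ 0.      0.4203  0.9074]
 [ 0.      0.9074 -0.4203]
 [-1.      0.     -0.    ]] 2.05
```

The lid face is at about (0.480, 0.166), z about 0.11. I'll shut the fingers and go above it, keeping the path on the robot's side.

Emit:
apply_moves([
  [1,1,-3,0,0,0,0],
  [1,2,-6,0,0,0,0],
  [1,3,-9,0,0,0,0],
  [1,4,-12,0,0,0,0],
  [1,5,-15,0,0,0,0],
  [1,6,-18,0,0,0,0],
  [1,7,-21,0,0,0,0],
  [1,8.2,-24,0,0,0,0],
  [1,9.6,-27,0,0,0,0],
  [1,11,-30,0,0,0,0],
  [1,12.5,-33,0,0,0,0],
  [1,14,-36,0,0,0,0],
  [1,16,-39,0,0,0,0],
  [1,17.8,-42,-1,0,0,0],
  [1,19,-44,-2,0,0,0],
  [1,19.6,-44.6,-3,0,0,0],
  [1,19.6,-44.6,-4,0,0,0],
  [1,19.6,-44.6,-4,0,0,0],
  [1,19.6,-44.6,-4,0,0,0],
])

```text
time_s: 3.63
position: [0.479, 0.1674, 0.1782]
tcp_rot: [0.339, 1.545, -0.34]
contact_force: [-0.1, -0.4, -0.0]
width: 0.0003
```

```bash
python3 - <<'E'
from h import *
np.set_printoptions(precision=4,suppress=True)
s=snap('scene','s3'); w=snap('wrist','w3'); o=ctrl.get_obs(); print(o['time_s'],o['position'],o['tcp_rot'],o['contact_force'],o['width'])
cv2.imwrite('pics/s3z.png',cv2.resize(s['pixels'][130:310,180:400],None,fx=3,fy=3,interpolation=cv2.INTER_CUBIC))
E
```

```text
3.7333 [0.4794 0.1676 0.1792] [ 0.3393  1.5436 -0.3386] [-0.317   0.3818  0.2212] 0.0006115785152416078
```

View pics/s3z.png

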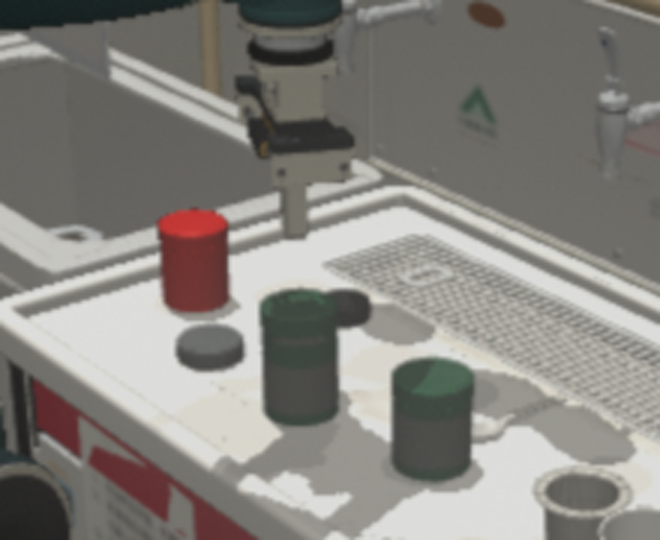

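View pics/w3.png

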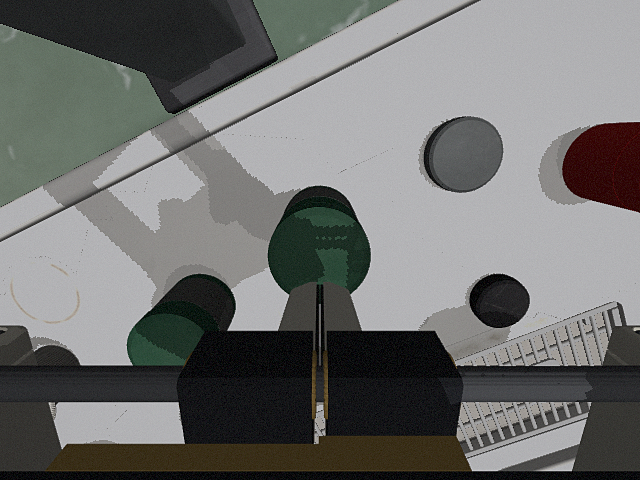

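The scene view shows the shut fingers about 7 cm above the open tin. In the wrist view the lid disc is around (319,253) and the fingers are at column 319. I'll cross-check the position from the wrist camera.

```bash
python3 - <<'E'
from h import *
np.set_printoptions(precision=4,suppress=True)
w=snap('wrist','w4')
for z in (.107,.112): print(atz(w,(319,254),z),proj(w,(.4796,.1661,z)),proj(w,(.4794+.0,.1676,z)))
for P in [(.4796,.1661,.110)]:
    a=np.linspace(0,2*np.pi,60); pts=np.array([proj(w,(P[0]+.037*np.cos(x),P[1]+.037*np.sin(x),P[2])) for x in a])
    im=w['pixels'].copy(); cv2.polylines(im,[np.round(pts).astype(int)],True,(0,0,255),1); cv2.imwrite('pics/w4o.png',cv2.resize(im[150:350,200:440],None,fx=3,fy=3))
E
```

```text
[0.4796 0.1656 0.107 ] [319.5999 253.7061] [321.3509 252.6585]
[0.478  0.1664 0.112 ] [319.6018 256.0414] [321.3865 254.9758]
```

View pics/w4o.png

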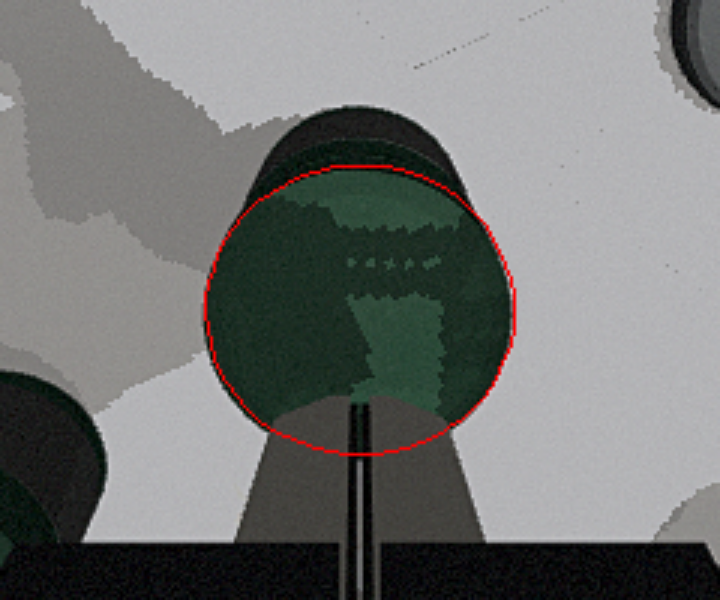

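The projected lid rim (red ring) matches the picture, so the lid position holds. I'll descend to about 125 mm and then press slowly.

Emit:
apply_moves([
  [1,0,-0.1,-1,0,0,0],
  [1,0,-0.1,-2,0,0,0],
  [1,0,-0.1,-3,0,0,0],
  [1,0,-0.1,-4,0,0,0],
  [1,0,-0.1,-4.8,0,0,0],
  [1,0,-0.1,-5.3,0,0,0],
  [1,0,-0.1,-5.5,0,0,0],
  [1,0,-0.1,-5.65,0,0,0],
  [1,0,-0.1,-5.8,0,0,0],
  [1,0,-0.1,-5.95,0,0,0],
  [1,0,-0.1,-6.1,0,0,0],
  [1,0,-0.1,-6.25,0,0,0],
  [1,0,-0.1,-6.4,0,0,0],
  [1,0,-0.1,-6.55,0,0,0],
  [1,0,-0.1,-6.7,0,0,0],
  [1,0,-0.1,-6.85,0,0,0],
  [1,0,-0.1,-7,0,0,0],
  [1,0,-0.1,-7.15,0,0,0],
])

```text
time_s: 5.28
position: [0.4797, 0.1655, 0.107]
tcp_rot: [0.34, 1.544, -0.34]
contact_force: [0.1, 0.3, 0.9]
width: 0.0004
```

Emit:
apply_moves([
  [1,0,0,-0.15,0,0,0],
  [1,0,0,-0.3,0,0,0],
  [1,0,0,-0.45,0,0,0],
  [1,0,0,-0.6,0,0,0],
  [1,0,0,-0.75,0,0,0],
  [1,0,0,-0.9,0,0,0],
  [1,0,0,-1.05,0,0,0],
  [1,0,0,-1.2,0,0,0],
])

```text
time_s: 5.95
position: [0.4797, 0.1655, 0.095]
tcp_rot: [0.34, 1.544, -0.34]
contact_force: [1.1, -0.0, 0.2]
width: 0.0005
```

```bash
python3 - <<'E'
from h import *
np.set_printoptions(precision=4,suppress=True)
s=snap('scene','s5'); o=ctrl.get_obs(); print(o['time_s'],o['position'],o['contact_force'])
cv2.imwrite('pics/s5z.png',cv2.resize(s['pixels'][170:310,200:360],None,fx=5,fy=4.2,interpolation=cv2.INTER_CUBIC))
E
```

```text
6.0 [0.4796 0.1655 0.0947] [-0.2406  0.3008 -0.7132]
```

View pics/s5z.png

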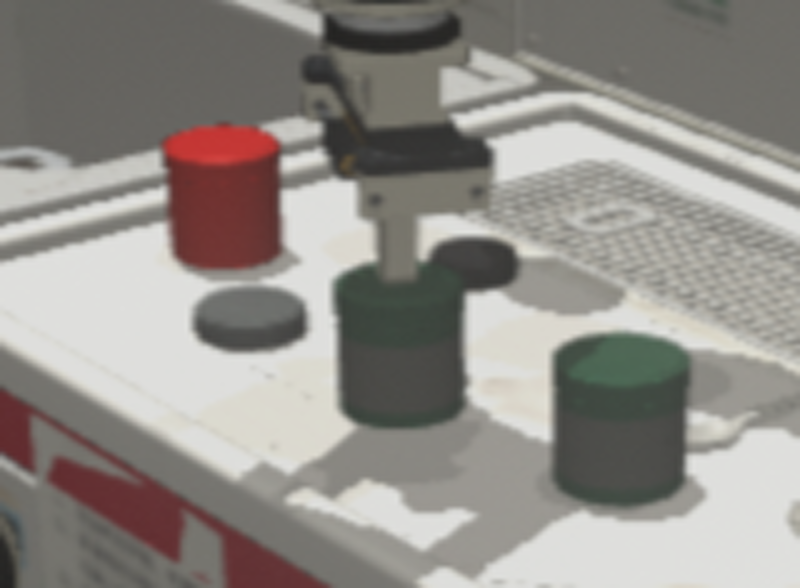

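The fingertips are on the lid near (398,280) in the zoom, and the lid has sunk almost home. I'll go on in small steps.

Emit:
apply_moves([
  [1,0,0,-0.1,0,0,0],
  [1,0,0,-0.2,0,0,0],
  [1,0,0,-0.3,0,0,0],
])

```text
time_s: 6.25
position: [0.4797, 0.1655, 0.0921]
tcp_rot: [0.34, 1.544, -0.34]
contact_force: [0.2, -0.6, 0.5]
width: 0.0005
```

Emit:
apply_moves([
  [1,0,0,-0.05,0,0,0],
  [1,0,0,-0.1,0,0,0],
])

```text
time_s: 6.42
position: [0.4798, 0.1655, 0.0913]
tcp_rot: [0.34, 1.544, -0.34]
contact_force: [-2.7, -0.9, 7.7]
width: 0.0009
```

Emit:
apply_moves([
  [1,0,0,-0.03,0,0,0],
  [1,0,0,-0.03,0,0,0],
])

```text
time_s: 6.58
position: [0.4799, 0.1655, 0.0914]
tcp_rot: [0.34, 1.544, -0.34]
contact_force: [-3.3, -1.7, 6.9]
width: 0.0006
```

The force rose to about 7 N at z = 0.0914 and the tip went no lower, so the lid is at its stop. Lifting straight off.

Emit:
apply_moves([
  [1,0,0,0.2,0,0,0],
  [1,0,0,0.6,0,0,0],
  [1,0,0,1.5,0,0,0],
  [1,0,0,3,0,0,0],
  [1,0,0,5,0,0,0],
  [1,0,0,7.5,0,0,0],
  [1,0,0,10,0,0,0],
  [1,0,0,12,0,0,0],
  [1,-1.5,3,12.5,0,0,0],
  [1,-3,6,12.5,0,0,0],
  [1,-4.5,9,12.5,0,0,0],
  [1,-6,12,12.5,0,0,0],
  [1,-7.5,15,12.5,0,0,0],
  [1,-9,18,12.5,0,0,0],
  [1,-10,20,12.5,0,0,0],
  [1,-10.5,21,12.5,0,0,0],
  [1,-10.5,21,12.5,0,0,0],
  [1,-10.5,21,12.5,0,0,0],
])

```text
time_s: 8.08
position: [0.3749, 0.3753, 0.2162]
tcp_rot: [0.339, 1.544, -0.34]
contact_force: [0.7, -0.4, -0.3]
width: 0.0004
```

```bash
python3 - <<'E'
from h import *
np.set_printoptions(precision=4,suppress=True)
s=snap('scene','s6'); t=snap('top','t6'); o=ctrl.get_obs(); print(o['time_s'],o['position'],o['contact_force'])
a=cv2.resize(s['pixels'][190:310,200:360],None,fx=5,fy=4.6,interpolation=cv2.INTER_CUBIC)
cv2.imwrite('pics/s6z.png',a); cv2.imwrite('pics/t6z.png',t['pixels'])
for c,r in (('scene',s),('top',t)):
  for q in ['tin_ajar','ajar_lid_top','tin_shut','grey_cap','mug','strainer','spoon','black_cap']:
    print(c,q,[(np.round(d['at'],1),round(d['score'],2),atz(r,d['at'],0.091 if 'lid' in q else 0)[:2]) for d in ctrl.place_of(c,q)])
E
```

```text
8.1833 [0.3753 0.3746 0.2161] [ 0.0033 -0.5347  0.0834]
scene tin_ajar [(array([247. , 228.5]), 0.93, array([0.5461, 0.4354])), (array([279.1, 266.4]), 0.6, array([0.474 , 0.1631]))]
scene ajar_lid_top [(array([278.3, 238.4]), 0.79, array([0.4712, 0.16  ])), (array([241.8, 202.4]), 0.79, array([0.5362, 0.443 ]))]
scene tin_shut [(array([321.2, 283.9]), 0.85, array([0.5039, 0.0106]))]
scene grey_cap [(array([248.6, 248.5]), 0.73, array([0.4697, 0.3125]))]
scene mug [(array([391.9, 349. ]), 0.88, array([ 0.439 , -0.3212]))]
scene strainer [(array([374.7, 316. ]), 0.94, array([ 0.5055, -0.1962]))]
scene spoon [(array([349.9, 269.3]), 0.39, array([0.6208, 0.0234]))]
scene black_cap [(array([292.8, 236.9]), 0.47, array([0.6235, 0.2936]))]
top tin_ajar [(array([276.2, 263.1]), 0.87, array([0.4759, 0.1631])), (array([168.5, 238.7]), 0.58, array([0.5355, 0.4352]))]
top ajar_lid_top [(array([270.6, 255.9]), 0.98, array([0.4823, 0.1686])), (array([156.1, 229.1]), 0.69, array([0.5441, 0.4409]))]
top tin_shut []
top grey_cap [(array([215.6, 264.7]), 0.82, array([0.4707, 0.3143]))]
top mug [(array([468.5, 272.9]), 0.85, array([ 0.4552, -0.316 ]))]
top strainer [(array([415.4, 247.3]), 0.63, array([ 0.5185, -0.1849]))]
top spoon [(array([333.6, 206.6]), 0.59, array([0.6211, 0.0207])), (array([469.4, 273.1]), 0.23, array([ 0.4547, -0.3182]))]
top black_cap [(array([224. , 200.7]), 0.56, array([0.6342, 0.299 ]))]
```

View pics/s6z.png

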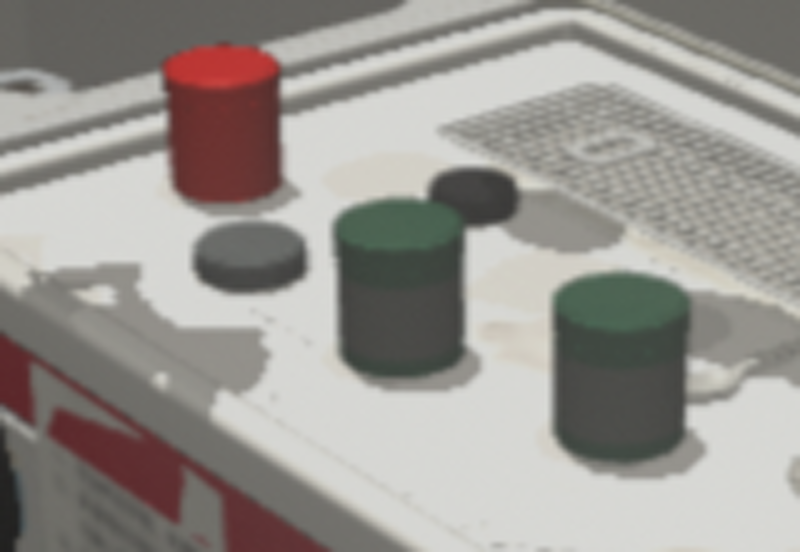

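View pics/t6z.png

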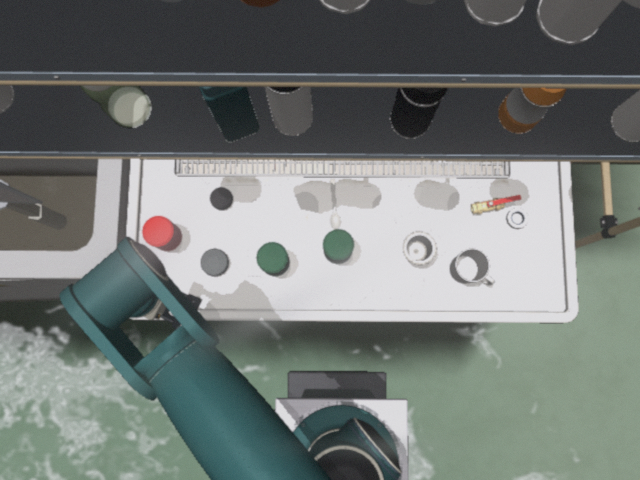

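Both green tins now look alike and shut, at scene zoom (400,285) and (620,365). Everything else sits at its earlier pixels, and the hand is clear.

```bash
python3 -c "
from station import ctrl
print(ctrl.finish_job())"
```

```text
the job is handed in; nothing more can be done
None
```

I pressed the lid of the open tin (the left green one, at about x 0.480, y 0.166) down with shut fingertips, lifted straight off and drew back. I handed the job in at about 8 s; no verdict is reported.

**Lid home:** the force stayed near zero on the way down, then rose to about 7–8 N. There the fingertips stopped at z = 0.0914 m, against 0.091 m for a shut lid.

**After the press:** the pictures show both green tins shut and the pressed one upright. All the other things sit where they were, and the hand is clear of everything.

**Checks that disagreed or failed:**
- The expected 1–2 N of lid friction did not stand out from about ±0.7 N of sensor noise. That the lid was moving rests on the pictures.
- My height estimate for the raised lid was about 7 mm uncertain. The same measurement put the already shut tin at 84 mm instead of 91 mm.
- Most of the network's before-and-after positions agreed to within 5–12 mm. One scene-view strainer reading was about 27 mm off, but the top view put it within 7 mm. I did no finer measurement; in the pictures nothing had visibly moved.
- The network missed the shut tin in the last top view, though it shows plainly in the picture.

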